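# Nest the handled steel pans beside the microscope

### The arm

A 7-joint arm with a two-finger parallel gripper is mounted at the origin on the work surface. World frame = base frame: x ahead of the robot, y to its left, z up, the work surface at z = 0. Lengths are in m, angles in rad, forces in N, time in s.
With the tool pointing down it reaches from about 0.425 to 0.825 m from the base axis. Payload 3.6 kg.
Tool frame: the origin (TCP) lies midway between the tips of the shut fingers; the grasp point (between the pads) lies 19 mm behind it; y points along the fingers, x is the direction in which the jaws open and shut, and the axes are right-handed (so a half turn about y gives the same grasp; the last joint's range is limited). The gripper opens to 85 mm and grips with 20 to 120 N. Pads are 22 mm wide; open, the fingers measure 114 mm over their backs; the gripper's body (76 mm by 85 mm) begins 54 mm behind the grasp point. The pads swing forward as they close: fully open they stand 13 mm farther back than shut.
Start: joints at [-1.139, 0.615, -0.013, 1.423, 0.008, 1.103, -0.04], TCP at [0.287, 0.583, 0.231] pointing down, gripper open.
Joint ranges: [-3.12, 3.12], [-0.3, 2.06], [-1.34, 1.32], [0.26, 2.42], [-1.36, 4.5], [0.01, 1.98], [-2.84, 2.84]. Speed limits (rad/s): [2.79, 2.79, 3.14, 3.14, 3.14, 3.14, 3.14].

### API

Orientations are given as a 3x3 rotation matrix whose columns are the frame's x, y, z axes.
In Python, from plant import arm, get_image gives the robot as it stands.
- The arm moves only by the tool arm_command, never from a script. Its argument "rows" is a list that holds one entry, the list of rows, each a list of 5 numbers: the opening, from 0 (shut) to 1 (fully open), then the shift along the tool's x, y, z in mm, then the turn about the tool's y in degrees. In form: [[[claw, x, y, z, turn], ...]]. A call has 1 to 20 rows; each row shifts and turns the commanded pose from where the row before left it, along the tool's axes as they then stand; what a row does not reach is not made up. A row lasts 1/10 s, in which the tool goes at most 50 mm and 8.59 degrees, less where a joint would pass 70% of its speed; a pose out of reach is approached as far as the arm can. A call with a gripper value outside its range is refused whole. The fingers move at their own pace and stop on an object; "squeeze" is the grip in N (left out, the last holds). Time passes only in rows, so rows that do not move let the fingers close. It gives the time, the measured TCP pose, the force and the opening at its end, in the units of the state.
- arm.read_state(): the state, without advancing time (a new reading comes with each control period).
- get_image(name): name is "side" or "top" or "wrist"; returns a dict with "color" (384x512x3 uint8, red, green, blue), "mtx" (3x3 intrinsics, pixels), "dist" ([k1, k2, p1, p2, k3] as OpenCV has them; the pictures are not rectified), "rvec" (rotation vector, rad) and "tvec" (3), from world to camera coordinates, as OpenCV has them. Camera axes: x right, y down, z forward; pixel columns grow to the right and rows downward; lengths in m; the calibration is good to about 2 mm. A picture is of the moment at which its call begins. There is no depth.
- arm.finish_job(): hands the job in, once; it reports no verdict.
The state is a dict: "clock": time; "joint_pos": joint angles; "qvel": joint speeds; "joint_efforts": joint torques, N m; "tcp_pos": TCP position; "tcp_rot": TCP orientation; "ft_force": force on the tool from outside, world axes, zero at the start; "wrist_torque": the same for the moment, N m; "opening": finger opening in m.
Only numpy, scipy, OpenCV 4.12 (cv2) and the standard library are available. Lean on these libraries where they do the work, as an engineer would, in place of code of your own. Each camera call takes 0.05 s, during which the arm holds its last target. There are 200 camera calls.

### The job

Clear the bench by nesting the three steel pans: the middle-sized one inside the largest, which stays on its tray, and the smallest inside the middle one, each sitting level and fully down. Turn the pans so that the handles clear each other and a hand fits around each one, at least 45 degrees between any two handles. Lower the pans in rather than dropping them, and leave the flasks, the bottle and the tip box where they are.

Things in the scene. Friction and masses are not known exactly. Their poses are not given: they have to be found in the camera images.
- tray: fixed white square tray, 180 x 180 mm, turned at random, with a 10 mm lip; its floor is 5 mm thick. Origin: centre of its underside, z up.
- pan_large: widest, lowest steel pan: round, with black bar handle; starts on the tray, handle any way. Outside diameter 100 mm at rim, 92 at base; 62 mm high; walls, floor 3 thick; about 300 g. Origin: centre of underside; z up, x along the handle, outward. Handle level, to 110 mm from the axis, 10 wide, 20 tall, from 6 mm below to 14 above rim level.
- pan_medium: middle-sized steel pan: round, with black bar handle; starts left or right of the tray, handle any way. Outside diameter 82 mm at rim, 74 at base; 68 mm high; walls, floor 3 thick; about 220 g. Origin: centre of underside; z up, x along the handle, outward. Handle level, to 110 mm from the axis, 10 wide, 20 tall, from 6 mm below to 14 above rim level. Nested: underside 3 mm above the large one's.
- pan_small: narrowest steel pan: round, with black bar handle; starts on the tray's other side, handle any way. Outside diameter 64 mm at rim, 56 at base; 74 mm high; walls, floor 3 thick; about 160 g. Origin: centre of underside; z up, x along the handle, outward. Handle level, to 110 mm from the axis, 10 wide, 20 tall, from 6 mm below to 14 above rim level. Nested: underside 3 mm above the medium's.
- pan_large_grip (a point): point in the large pan's handle, 88 mm from the cup's axis, 66 mm above its underside, at half the handle's height and width: a place to pinch the handle across its 10 mm. A nested pan's handle passes 3 mm above the next larger rim; in line with that pan's handle it collides and sits 11 mm too high.
- pan_medium_grip (a point): point in the medium pan's handle, 88 mm from the cup's axis, 72 mm above its underside, at half the handle's height and width: a place to pinch the handle across its 10 mm. A nested pan's handle passes 3 mm above the next larger rim; in line with that pan's handle it collides and sits 11 mm too high.
- pan_small_grip (a point): point in the small pan's handle, 88 mm from the cup's axis, 78 mm above its underside, at half the handle's height and width: a place to pinch the handle across its 10 mm. A nested pan's handle passes 3 mm above the next larger rim; in line with that pan's handle it collides and sits 11 mm too high.
- flasks: bystander: two clear culture flasks with green caps strapped flat one on the other, 75 x 115 mm (145 mm with caps), 73 mm high, far side of the bench to the right. Origin: centre of the underside.
- bottle: bystander: round bottle with cap, 66 mm diameter, 130 mm high, far side of the bench to the left. Origin: centre of the underside.
- tip_box: bystander: grey pipette-tip box with clear lid, 85 x 120 mm, 60 mm high, beyond the tray. Origin: centre of the underside.

How it is judged:
At the end, for the whole second after the job is handed in: Medium pan in the large, small in the medium, each underside under 7 mm above that of the pan around it (3 seated), axes within 12 mm, all within 0.06 rad of level, at rest; grip points of any two handles over 60 mm apart; large pan standing on the tray within 50 mm of its middle (horizontal distance between pan_medium and pan_large below 0.012 m and z of pan_medium in the frame of pan_large between -0.001 and 0.007 m and horizontal distance between pan_small and pan_medium below 0.012 m and z of pan_small in the frame of pan_medium between -0.001 and 0.007 m and horizontal distance between pan_large_grip and pan_medium_grip above 0.06 m and horizontal distance between each of pan_large_grip, pan_medium_grip and pan_small_grip above 0.06 m and angle between each of pan_large, pan_medium, pan_small's own z axis and vertical below 0.06 rad and linear speed of each of pan_large, pan_medium, pan_small below 0.02 m/s and horizontal distance between pan_large and tray below 0.05 m and z of pan_large in the frame of tray below 0.009 m); the robot touches nothing.
It fails at once if the pair of flasks is pushed away (over 30 mm) or tipped (distance of flasks from where it was at the start of the episode above 0.03 m or angle between flasks's own z axis and vertical above 0.3 rad).
It fails at once if the bottle is pushed away (over 30 mm) or tipped (distance of bottle from where it was at the start of the episode above 0.03 m or angle between bottle's own z axis and vertical above 0.3 rad).
It fails at once if the tip box is pushed away (over 30 mm) or tipped (distance of tip_box from where it was at the start of the episode above 0.03 m or angle between tip_box's own z axis and vertical above 0.3 rad).
It fails at once if the medium or small pan is dropped into a larger one (let go and falling faster than 0.6 m/s) ((linear speed of pan_medium above 0.6 m/s and horizontal distance between pan_medium and pan_large below 0.04 m and contact force between the fingers and pan_medium below 0.3 N) or (linear speed of pan_small above 0.6 m/s and horizontal distance between pan_small and pan_medium below 0.04 m and contact force between the fingers and pan_small below 0.3 N) or (linear speed of pan_small above 0.6 m/s and horizontal distance between pan_small and pan_large below 0.04 m and contact force between the fingers and pan_small below 0.3 N)).
It also fails if it takes over 54 s, if anything falls off the work surface, if the arm or the gripper's body presses on something with over 40 N, if the wrist force passes 120 N, or if a joint passes its speed limit or range.

## Working session

There is one attempt and no reset: what is moved stays moved. The work goes in short steps, Python scripts to look and compute and a tool call to move; the robot and the scene stay as the last step left them, time stands still between calls to the robot, and variables do not carry over. Pictures are saved under pics/ and viewed, about 8 in all and at most 12, crops included, and the job is handed in when it is done.

Besides the shell and the picture viewer there is one more tool, called after "Call:" as a command line: name --argument value ..., lists and objects as JSON in quotes. arm_command: Moves the arm, as the interface text tells. Its arguments: {"type":"object","properties":{"rows":{"type":"array","items":{"type":"array","items":{"type":"array","items":{"type":"number"}}}},"squeeze":{"type":"number"}},"required":["rows"]}

```bash
ls; mkdir -p pics; python3 - <<'E'
from plant import arm,get_image
import cv2,numpy as np
s=arm.read_state();print({k:np.round(v,3).tolist() for k,v in s.items()})
for n in("top","side"):
    d=get_image(n);np.savez(f"pics/{n}0.npz",**d)
    cv2.imwrite(f"pics/{n}0.png",cv2.resize(d["color"][...,::-1],(800,600),interpolation=cv2.INTER_CUBIC))
    R=cv2.Rodrigues(np.array(d["rvec"],float))[0];print(n,(-R.T@np.array(d["tvec"]).ravel()).round(3),R.round(2).tolist())
E
```

```text
pics
{'clock': 0.0, 'joint_pos': [-1.14, 0.616, -0.013, 1.425, 0.008, 1.103, -0.04], 'qvel': [-0.0, -0.0, -0.001, 0.0, -0.0, -0.001, -0.0], 'joint_efforts': [-0.001, -46.922, 0.259, -17.104, 0.01, 0.01, 0.0], 'tcp_pos': [0.287, 0.582, 0.23], 'tcp_rot': [[0.442, -0.001, -0.897], [0.897, -0.002, 0.442], [-0.003, -1.0, -0.0]], 'ft_force': [-0.195, 0.086, 0.431], 'wrist_torque': [-0.03, -0.049, 0.01], 'opening': 0.085}
top [0.404 0.    1.346] [[0.0, -1.0, 0.0], [-0.99, -0.01, -0.15], [0.15, -0.0, -0.99]]
side [ 0.554 -0.832  0.635] [[1.0, -0.06, 0.02], [-0.01, -0.54, -0.84], [0.07, 0.84, -0.54]]
```

View both.

View pics/top0.png

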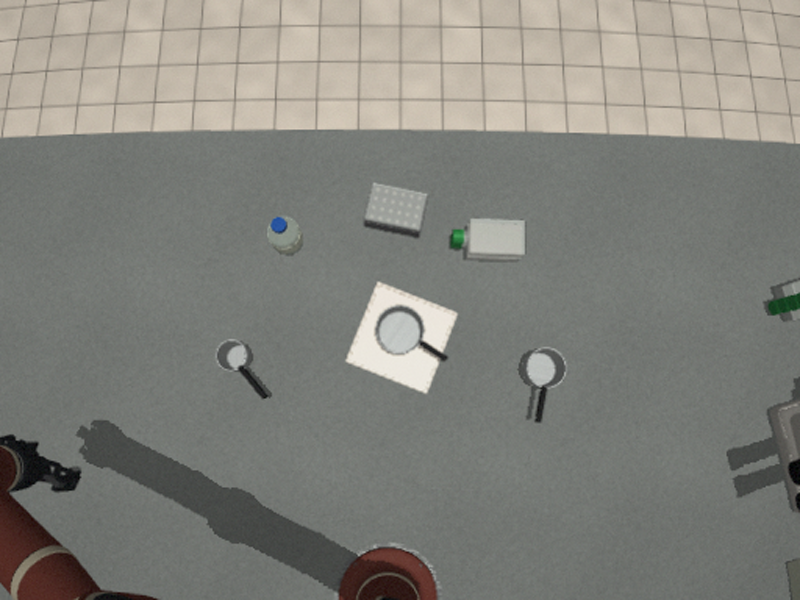

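View pics/side0.png

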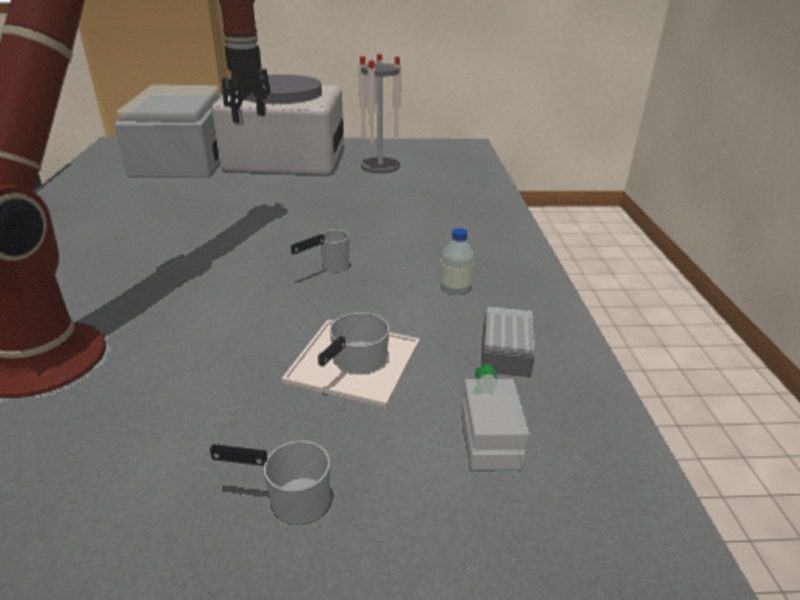

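Top view (800x600): small pan rim ≈(235,355), handle end (268,396); large rim ≈(400,330), handle end (445,358); medium rim ≈(542,368), handle end (540,420). I'll enlarge these.

```bash
python3 - <<'E'
import cv2,numpy as np
c=np.load("pics/top0.npz")["color"][...,::-1]
o=[]
for u,v in((135,208),(234,186),(322,215)):
    o.append(cv2.resize(c[v:v+60,u:u+60],(480,480),interpolation=cv2.INTER_CUBIC)[:, :])
o=[cv2.resize(c[v:v+64,u:u+44],None,fx=6,fy=6,interpolation=cv2.INTER_CUBIC) for u,v in((135,208),(238,188),(326,214))]
cv2.imwrite("pics/crop0.png",np.hstack(o))
E
```

```text
(no output)
```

View pics/crop0.png

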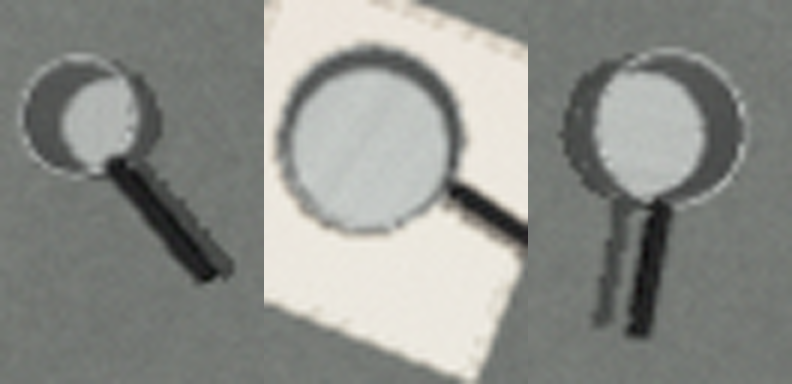

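```bash
cat > h.py <<'E'
import numpy as np,cv2
def plane(d,uv,z):
    n=cv2.undistortPoints(np.array([[uv]],float),d["mtx"],d["dist"])[0,0]
    R=cv2.Rodrigues(np.array(d["rvec"],float))[0];c=-R.T@np.array(d["tvec"],float).ravel()
    r=R.T@np.array([*n,1]);return (c+r*(z-c[2])/r[2])
def move(s,goal,yaw):
    "tool-axis shift mm with level tool, turn deg to tool-x yaw (deg)"
    R=np.array(s["tcp_rot"]);p=np.array(s["tcp_pos"])
    y=np.degrees(np.arctan2(R[1,0],R[0,0]));t=-(yaw-y)
    t=(t+180)%360-180
    return (R.T@(np.array(goal)-p)*1000).round(1),round(t,1)
E
python3 - <<'E'
from h import *
d=np.load("pics/top0.npz")
o=dict(small=(135,208,.074),large=(238,188,.067),medium=(326,214,.068))
px=dict(small=[(80,116),(206,276),(118,163)],large=[(108,140),(281,246.6),(190,187)],medium=[(139,128),(110,334),(132,205)])
for k,(u,v,z) in o.items():
    f=lambda p:np.array([u+(p[0]+.5)/6-.5,v+(p[1]+.5)/6-.5])
    c,e,b=[plane(d,f(p),zz) for p,zz in zip(px[k],(z,z+.014,z+.014))]
    r=(e-c)[:2];a=np.degrees(np.arctan2(r[1],r[0]));rb=(e-b)[:2]
    g=c[:2]+.088*r/np.linalg.norm(r)
    print(k,"c",c.round(4),"h",a.round(1),np.degrees(np.arctan2(rb[1],rb[0])).round(1),"len",np.linalg.norm(r).round(4),"grip",g.round(4))
for p in((381,282),(457,313),(427,392),(347,361)): print(plane(d,((p[0]+.5)*.64-.5,(p[1]+.5)*.64-.5),.01).round(3))
E
```

```text
small c [0.4859 0.3122 0.074 ] h -139.0 -140.4 len 0.108 grip [0.4195 0.2544]
large c [ 0.5387 -0.0221  0.067 ] h -122.3 -123.1 len 0.1045 grip [ 0.4917 -0.0965]
medium c [ 0.4644 -0.3128  0.068 ] h 168.9 169.1 len 0.1075 grip [ 0.378 -0.296]
[0.646 0.016 0.01 ]
[ 0.581 -0.143  0.01 ]
[ 0.416 -0.08   0.01 ]
[0.479 0.086 0.01 ]
```

Call:
arm_command --rows '[[[1, -19.7, 0, -43.6, 0], [1, -19.7, 0, -43.6, 0], [1, -19.7, 0, -43.6, 0], [1, -19.7, 0, -43.6, 0], [1, -19.7, 0, -43.6, 0], [1, -19.7, 0, -43.6, 0], [1, -19.7, 0, -43.6, 0], [1, -19.7, 0, -43.6, 0], [1, -19.7, 0, -43.6, 0]]]' --squeeze 100

```text
clock: 1.0
tcp_pos: [0.5616, 0.2488, 0.2309]
tcp_rot: [[0.442, -0.001, -0.897], [0.897, -0.0, 0.442], [-0.001, -1.0, 0.001]]
ft_force: [0.4, -0.2, -0.2]
opening: 0.0852
```

Call:
arm_command --rows '[[[1, -44, 0, -6, 0], [1, -44, 0, -6, 0], [1, -44, 0, -6, 0], [1, -44, 0, -6, 0], [1, -44, 0, -6, 0], [1, -44, 0, -6, 0], [1, -44, 0, -6, 0], [1, -44, 0, -6, 0], [1, -44, 0, -6, 0], [1, -44, 0, -6, 0], [1, -44, 0, -6, 0], [1, -44, 0, -6, 0], [0.6, -42, 0, -6, 0], [0.6, 0, 0, 0, -7.6], [0.6, 0, 0, 0, -7.6], [0.6, 0, 0, 0, 0], [0.6, 0, 0, 0, 0]]]'

```text
clock: 2.7
tcp_pos: [0.3788, -0.2949, 0.2311]
tcp_rot: [[0.194, -0.0, -0.981], [0.981, 0.001, 0.194], [0.0, -1.0, 0.001]]
ft_force: [-0.1, 0.8, -0.2]
opening: 0.0511
```

```bash
cat > look.py <<'E'
from h import *
from plant import arm,get_image
import sys
name,cam=sys.argv[1:3]
s=arm.read_state();d=get_image(cam);np.savez(f"pics/{name}.npz",**d)
c=d["color"][...,::-1]
if len(sys.argv)>3:
    u,v,w,hh=map(int,sys.argv[3:7]);c=c[v:v+hh,u:u+w]
f=min(800/c.shape[1],600/c.shape[0]);print("scale",f)
cv2.imwrite(f"pics/{name}.png",cv2.resize(c,None,fx=f,fy=f,interpolation=cv2.INTER_CUBIC))
print(s["clock"],np.round(s["tcp_pos"],4),np.round(s["tcp_rot"],3).tolist(),s["opening"],np.round(s["ft_force"],1),np.round(s["joint_pos"],2))
E
python3 look.py w1 wrist
```

```text
scale 1.5625
2.7 [ 0.3788 -0.2949  0.2311] [[0.194, -0.0, -0.981], [0.981, 0.001, 0.194], [0.0, -1.0, 0.001]] 0.05112318454311759 [-0.1  0.8 -0.2] [ 0.57  0.35  0.06  1.9  -0.03  0.89  2.02]
```

View pics/w1.png

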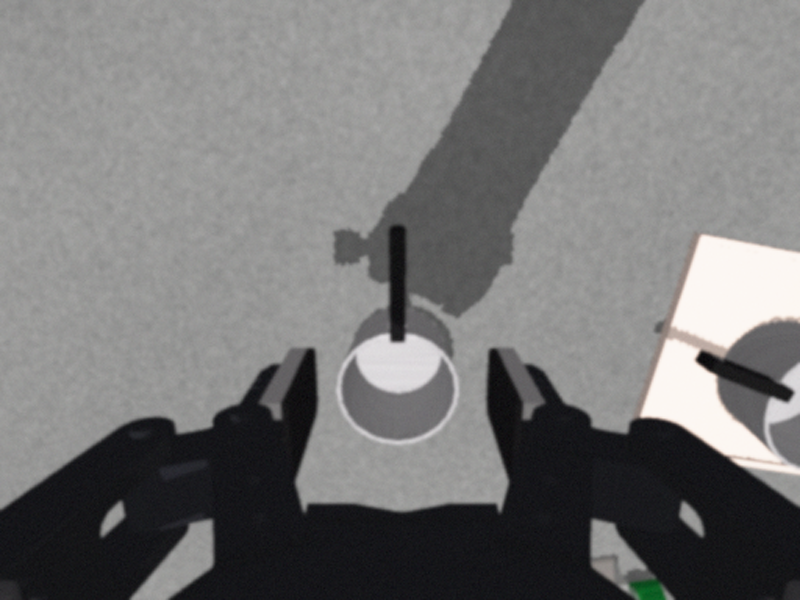

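Wrist view: handle straight and vertical at col 398, tip row 228, rim centre (398,388), fingers centred at col ~401. Well aligned; check numerically.

```bash
python3 - <<'E'
from h import *
d=np.load("pics/w1.npz")
q=lambda u,v,z:plane(d,((u+.5)*.64-.5,(v+.5)*.64-.5),z)
c=q(398,388,.068);e=q(398,228,.082);r=(e-c)[:2];print(c,e,np.degrees(np.arctan2(r[1],r[0])),np.linalg.norm(r),c[:2]+.088*r/np.linalg.norm(r))
E
```

```text
[ 0.4624951  -0.31326896  0.068     ] [ 0.3556906  -0.29188853  0.082     ] 168.67999241812322 0.10892348439855122 [ 0.37620704 -0.29599557]
```

Call:
arm_command --rows '[[[0.6, -1.4, 40, 1.5, 0], [0.6, 0, 40, 0, 0], [0.6, 0, 40, 0, 0], [0.6, 0, 30, 0, 0], [0.6, 0, 18, 0, 0], [0.6, 0, 10, 0, 0], [0.6, 0, 0, 0, 0], [0, 0, 0, 0, 0], [0, 0, 0, 0, 0], [0, 0, 0, 0, 0], [0, 0, 0, 0, 0], [0, 0, 0, 0, 0], [0, 0, 0, 0, 0], [0, 0, 0, 0, 0], [0, 0, 0, 0, 0], [0, 0, 0, 0, 0]]]' --squeeze 100

```text
clock: 4.35
tcp_pos: [0.3777, -0.2969, 0.0543]
tcp_rot: [[0.192, 0.002, -0.981], [0.981, -0.001, 0.192], [-0.001, -1.0, -0.002]]
ft_force: [-1.1, 0.7, 7.2]
opening: 0.0085
```

Call:
arm_command --rows '[[[0, 0, -10, 0, 0], [0, 0, -20, 0, 0], [0, 0, -30, 0, 0], [0, 0, -30, 0, 0], [0, 0, -20, 0, 0], [0, 0, -10, 0, 0], [0, 0, 0, 0, 0], [0, 0, 0, 0, 0]]]'

```text
clock: 5.15
tcp_pos: [0.3765, -0.2956, 0.1725]
tcp_rot: [[0.191, -0.002, -0.982], [0.982, 0.001, 0.191], [0.001, -1.0, 0.002]]
ft_force: [-0.3, 0.2, -2.6]
opening: 0.0085
```

```bash
python3 look.py s1 side 60 130 240 180; python3 look.py w2 wrist; python3 - <<'E'
import cv2,numpy as np
a=[cv2.resize(cv2.imread(f"pics/{n}.png"),(400,300)) for n in("s1","w2")]
cv2.imwrite("pics/m1.png",np.hstack(a))
E
```

```text
scale 3.3333333333333335
5.15 [ 0.3765 -0.2956  0.1725] [[0.191, -0.002, -0.982], [0.982, 0.001, 0.191], [0.001, -1.0, 0.002]] 0.008475946659105373 [-0.3  0.2 -2.6] [ 0.58  0.43  0.06  1.98 -0.04  0.73  2.04]
scale 1.5625
5.2 [ 0.3763 -0.2956  0.1722] [[0.191, -0.003, -0.982], [0.982, 0.002, 0.191], [0.001, -1.0, 0.003]] 0.008422423352880914 [ 0.3 -0.3 -1.9] [ 0.58  0.43  0.06  1.98 -0.04  0.73  2.04]
```

View pics/m1.png

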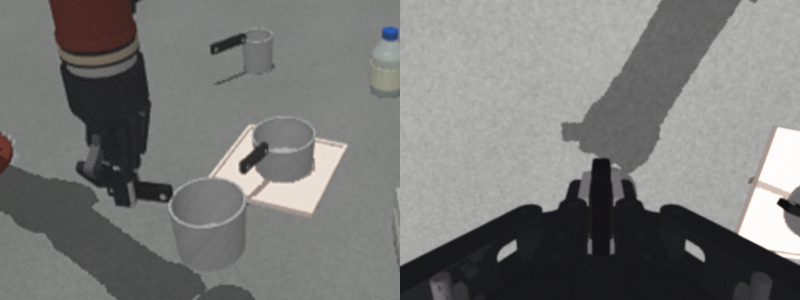

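Pan held by the handle, level, clear of the bench (side: rim at (208,190) in the crop). Carry above the large pan, turn to handle 150°.

Call:
arm_command --rows '[[[0, 20, 0, -1.5, 0], [0, 32, 0, -2.4, 0], [0, 36, 0, -2.7, 0], [0, 36, 0, -2.7, 0], [0, 36, 0, -2.7, 0], [0, 36, 0, -2.7, 0], [0, 36, 0, -2.7, 0], [0, 36, 0, -2.7, 0], [0, 32, 0, -2.4, 0], [0, 20, 0, -1.5, 0], [0, 8, 0, 0, 0], [0, 0, 0, 0, 5], [0, 0, 0, 0, 7], [0, 0, 0, 0, 7], [0, 0, 0, 0, 0], [0, 0, 0, 0, 0]]]'

```text
clock: 6.85
tcp_pos: [0.463, 0.0203, 0.1728]
tcp_rot: [[0.499, -0.001, -0.866], [0.866, -0.001, 0.499], [-0.001, -1.0, 0.001]]
ft_force: [-0.2, 0.1, -1.6]
opening: 0.0084
```

```bash
python3 look.py t2 top 200 160 120 90
```

```text
scale 6.666666666666667
6.85 [0.463  0.0203 0.1728] [[0.499, -0.001, -0.866], [0.866, -0.001, 0.499], [-0.001, -1.0, 0.001]] 0.008361115932487085 [-0.2  0.1 -1.6] [-0.18  0.41  0.13  2.02 -0.08  0.72  1.04]
```

View pics/t2.png

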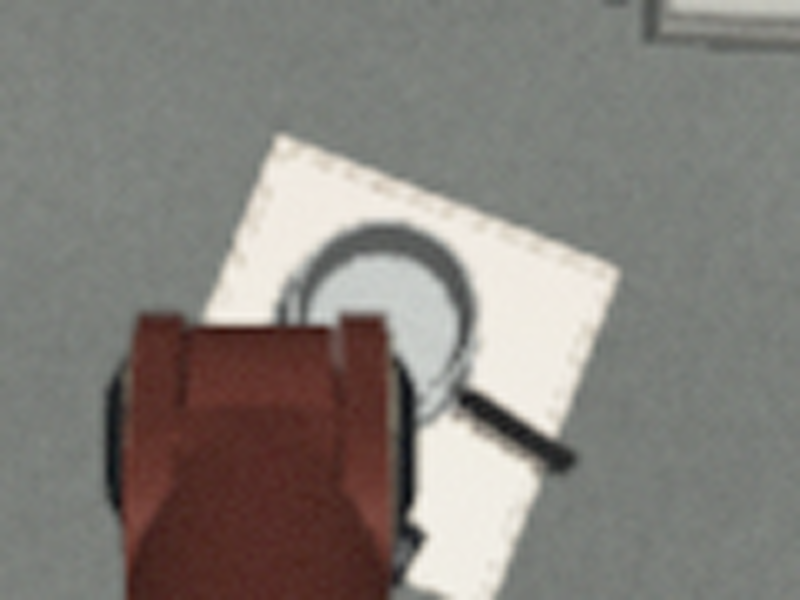

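```bash
python3 - <<'E'
from h import *
d=np.load("pics/t2.npz")
q=lambda u,v,z:plane(d,(200+(u+.5)/6.6667-.5,160+(v+.5)/6.6667-.5),z)
z=.1195+.068
a=np.radians(150);c=np.array([.463,.0203])-.087*np.array([np.cos(a),np.sin(a)]);print("tool c",c)
print("medium x from top edge",q(386,222,z)[0]-.041,"y from right",q(476,310,z)[1]+.041, q(290,310,z))
E
```

```text
tool c [ 0.53834421 -0.0232    ]
medium x from top edge 0.5364909055996678 y from right -0.022475183264738748 [0.5395665  0.01539409 0.1875    ]
```

Call:
arm_command --rows '[[[0, 1, 15, 0, 0], [0, 0, 25, 0, 0], [0, 0, 25, 0, 0], [0, 0, 18, 0, 0], [0, 0, 10, 0, 0], [0, 0, 8, 0, 0], [0, 0, 4, 0, 0], [0, 0, 2, 0, 0], [0, 0, 0, 0, 0]]]'

```text
clock: 7.8
tcp_pos: [0.4643, 0.0219, 0.0666]
tcp_rot: [[0.5, 0.001, -0.866], [0.866, 0.0, 0.5], [0.0, -1.0, -0.001]]
ft_force: [-0.6, 0.1, -1.7]
opening: 0.008
```

Call:
arm_command --rows '[[[0, 0, 2, 0, 0], [0, 0, 1, 0, 0], [0, 0, 0, 0, 0]]]'

```text
clock: 8.1
tcp_pos: [0.4641, 0.022, 0.0634]
tcp_rot: [[0.5, 0.0, -0.866], [0.866, 0.0, 0.5], [0.0, -1.0, -0.0]]
ft_force: [-1.2, 0.4, -1.9]
opening: 0.0082
```

Call:
arm_command --rows '[[[0, 0, 1, 0, 0], [0, 0, 1, 0, 0], [0, 0, 0, 0, 0], [0, 0, 0, 0, 0]]]'

```text
clock: 8.5
tcp_pos: [0.4639, 0.0222, 0.0624]
tcp_rot: [[0.5, 0.0, -0.866], [0.866, 0.0, 0.5], [0.001, -1.0, -0.0]]
ft_force: [-3.3, 0.8, 9.3]
opening: 0.0088
```

Contact at the predicted seated height (0.062). Release, raise, go to the small pan.

Call:
arm_command --rows '[[[0.4, 0, 0, 0, 0], [0.4, 0, 0, 0, 0], [0.4, 0, 0, 0, 0], [0.4, 0, 0, 0, 0], [0.4, 0, 0, 0, 0], [0.4, 0, -20, 0, 0], [0.4, 0, -40, 0, 0], [0.4, 0, -45, 0, 0], [0.4, 0, -40, 0, 0], [0.6, 0, -13, 0, 0]]]'

```text
clock: 9.5
tcp_pos: [0.4662, 0.0219, 0.2233]
tcp_rot: [[0.501, 0.008, -0.866], [0.866, 0.001, 0.501], [0.005, -1.0, -0.007]]
ft_force: [0.0, 0.0, -0.8]
opening: 0.0472
```

Call:
arm_command --rows '[[[0.6, 29.8, 0, 25.8, 0], [0.6, 29.8, 0, 25.8, 0], [0.6, 29.8, 0, 25.8, 0], [0.6, 29.8, 0, 25.8, 0], [0.6, 29.8, 0, 25.8, 0], [0.6, 29.8, 0, 25.8, 0], [0.6, 0, 0, 0, -7.8], [0.6, 0, 0, 0, -7.8], [0.6, 0, 0, 0, -7.8], [0.6, 0, 0, 0, -7.8], [0.6, 0, 0, 0, -7.8], [0.6, 0, 0, 0, -7.8], [0.6, 0, 0, 0, -7.8], [0.6, 0, 0, 0, -7.8], [0.6, 0, 0, 0, -7.8], [0.6, 0, 0, 0, 0], [0.6, 0, 0, 0, 0]]]'

```text
clock: 11.2
tcp_pos: [0.4194, 0.2539, 0.2191]
tcp_rot: [[-0.643, -0.0, -0.766], [0.766, -0.0, -0.643], [0.0, -1.0, 0.001]]
ft_force: [-0.2, 0.6, -0.3]
opening: 0.051
```

```bash
python3 look.py t3 top 215 165 84 84; python3 look.py w3 wrist 120 60 300 256; python3 - <<'E'
import cv2,numpy as np
a=cv2.resize(cv2.imread("pics/t3.png"),(400,400)); b=cv2.resize(cv2.imread("pics/w3.png"),(400,341))
b=np.vstack([b,np.zeros((59,400,3),np.uint8)]);cv2.imwrite("pics/m2.png",np.hstack([a,b]))
E
```

```text
scale 7.142857142857143
11.2 [0.4194 0.2539 0.2191] [[-0.643, -0.0, -0.766], [0.766, -0.0, -0.643], [0.0, -1.0, 0.001]] 0.05101133928146913 [-0.2  0.6 -0.3] [-0.42  0.39 -0.23  1.89  0.11  0.88  1.56]
scale 2.34375
11.25 [0.4194 0.2541 0.2192] [[-0.643, -0.0, -0.766], [0.766, -0.0, -0.643], [0.0, -1.0, 0.0]] 0.050875382495553144 [-0.  -0.6  0.2] [-0.42  0.39 -0.23  1.89  0.11  0.88  1.56]
```

View pics/m2.png

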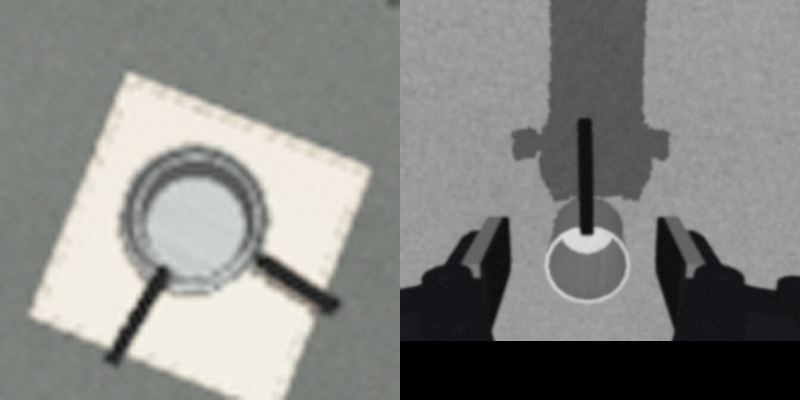

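Left: medium nested concentrically in the large (centre ≈(196,220)), handles well apart. Right: small pan's handle end (585,120), rim centre (587,264), about 1° off vertical.

```bash
python3 - <<'E'
from h import *
from plant import arm
def rep(d,f,cp,ep,z):
    c=plane(d,f(cp),z);e=plane(d,f(ep),z+.014);r=(e-c)[:2];a=np.degrees(np.arctan2(r[1],r[0]));g=c[:2]+.088*r/np.linalg.norm(r)
    print(c.round(4),a.round(1),np.linalg.norm(r).round(4),g.round(4));return g,a
d=np.load("pics/w3.npz");f=lambda p:((p[0]+.5)*.75-.5+120,(p[1]+.5)*.75-.5+60)
g,a=rep(d,f,(187,264),(185,120),.074)
print(move(arm.read_state(),[*g,.059],a-90))
d=np.load("pics/t3.npz");f=lambda p:((p[0]+.5)*.21-.5+215,(p[1]+.5)*.21-.5+165)
rep(d,f,(196,221),(112,360),.076)
E
```

```text
[0.484  0.3139 0.074 ] -139.1 0.1096 [0.4176 0.2563]
(array([  2.9, 160.2,  -0. ]), np.float64(-0.9))
[ 0.5375 -0.0225  0.076 ] 149.5 0.1053 [0.4616 0.0222]
```

Call:
arm_command --rows '[[[0.6, 2, 40, 0, -0.9], [0.6, 0, 40, 0, 0], [0.6, 0, 35, 0, 0], [0.6, 0, 25, 0, 0], [0.6, 0, 15, 0, 0], [0.6, 0, 5, 0, 0], [0.6, 0, 0, 0, 0], [0, 0, 0, 0, 0], [0, 0, 0, 0, 0], [0, 0, 0, 0, 0], [0, 0, 0, 0, 0], [0, 0, 0, 0, 0], [0, 0, 0, 0, 0], [0, 0, 0, 0, 0], [0, 0, 0, 0, 0], [0, 0, 0, 0, 0]]]'

```text
clock: 12.9
tcp_pos: [0.4186, 0.2558, 0.0601]
tcp_rot: [[-0.657, 0.001, -0.754], [0.754, 0.0, -0.657], [-0.0, -1.0, -0.001]]
ft_force: [-0.9, 0.2, 7.2]
opening: 0.0081
```

Call:
arm_command --rows '[[[0, 0, -10, 0, 0], [0, 0, -20, 0, 0], [0, 0, -30, 0, 0], [0, 0, -30, 0, 0], [0, 0, -25, 0, 0], [0, 0, -15, 0, 0], [0, 0, 0, 0, 0], [0, 0, 0, 0, 0]]]'

```text
clock: 13.7
tcp_pos: [0.4176, 0.2552, 0.1889]
tcp_rot: [[-0.657, -0.001, -0.754], [0.754, -0.001, -0.657], [0.0, -1.0, 0.001]]
ft_force: [0.4, -0.6, -2.3]
opening: 0.0086
```

Call:
arm_command --rows '[[[0, 0, 0, 0, 5], [0, 0, 0, 0, 8], [0, 0, 0, 0, 8], [0, 0, 0, 0, 8], [0, 0, 0, 0, 8], [0, 0, 0, 0, 8], [0, 0, 0, 0, 8], [0, 0, 0, 0, 8], [0, 0, 0, 0, 8], [0, 0, 0, 0, 8], [0, 0, 0, 0, 8], [0, 0, 0, 0, 8], [0, 0, 0, 0, 8], [0, 0, 0, 0, 8], [0, 0, 0, 0, 8], [0, 0, 0, 0, 8], [0, 0, 0, 0, 8], [0, 0, 0, 0, 3], [0, 0, 0, 0, 0], [0, 0, 0, 0, 0]]]'

```text
clock: 15.7
tcp_pos: [0.4176, 0.2556, 0.1884]
tcp_rot: [[0.996, -0.001, 0.084], [-0.084, -0.001, 0.996], [-0.001, -1.0, -0.001]]
ft_force: [0.4, -1.2, -2.1]
opening: 0.0083
```

Call:
arm_command --rows '[[[0, 10, 0, -12, 0], [0, 18, 0, -22.5, 0], [0, 22, 0, -27, 0], [0, 22, 0, -27, 0], [0, 22, 0, -27, 0], [0, 22, 0, -27, 0], [0, 18, 0, -22.5, 0], [0, 10, 0, -13, 0], [0, 0, 0, 0, 0], [0, 0, 0, 0, 0]]]'

```text
clock: 16.7
tcp_pos: [0.5456, 0.0667, 0.1887]
tcp_rot: [[0.996, -0.002, 0.086], [-0.086, 0.001, 0.996], [-0.002, -1.0, 0.001]]
ft_force: [-0.5, 0.5, -2.2]
opening: 0.0082
```

```bash
python3 look.py t4 top 215 165 84 63
```

```text
scale 9.523809523809524
16.7 [0.5456 0.0667 0.1887] [[0.996, -0.002, 0.086], [-0.086, 0.001, 0.996], [-0.002, -1.0, 0.001]] 0.008189511535576859 [-0.5  0.5 -2.2] [-0.43  0.53  0.42  1.78 -0.27  0.88  0.02]
```

View pics/t4.png

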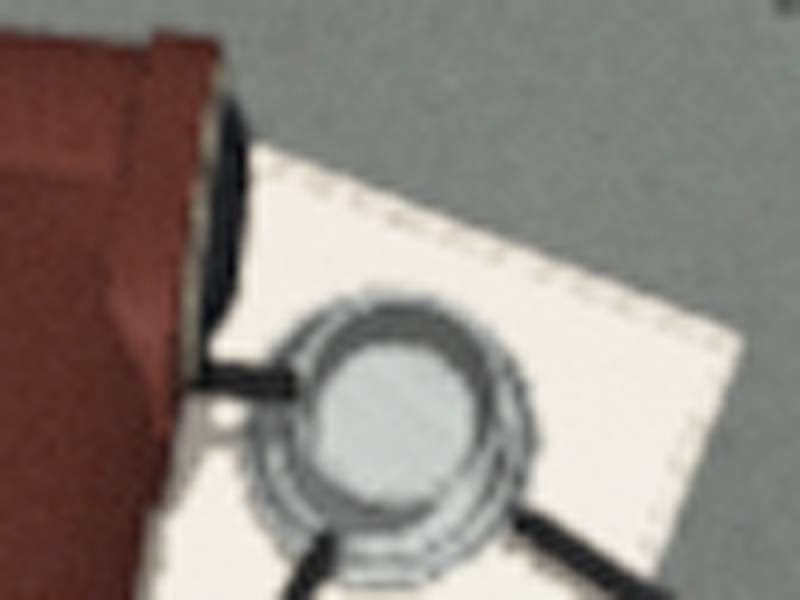

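```bash
python3 - <<'E'
from h import *
d=np.load("pics/t4.npz")
q=lambda u,v,z:plane(d,(215+(u+.5)/9.5238-.5,165+(v+.5)/9.5238-.5),z)
z=.1285+.074
print(q(397,298,z)[0]-.032,q(397,525,z)[0]+.032,q(297,412,z)[1]-.032,q(497,412,z)[1]+.032)
print("tool", np.array([.5456,.0667])-.0877*np.array([.086,.996]))
P=lambda X:(cv2.projectPoints(np.array([X]),d["rvec"],d["tvec"],d["mtx"],d["dist"])[0][0,0]+.5-[215,165])*9.5238-.5
c=(.538,-.0206)
print([P((c[0]+dx,c[1]+dy,z)).round() for dx,dy in((.032,0),(-.032,0),(0,.032),(0,-.032))])
E
```

```text
0.5348231183016345 0.531957872689155 -0.024256448460013156 -0.01881215697276479
tool [ 0.5380578 -0.0206492]
[array([394., 287.]), array([394., 504.]), array([285., 395.]), array([503., 396.])]
```

Call:
arm_command --rows '[[[0, 2, 15, -1.5, 0], [0, 0, 25, 0, 0], [0, 0, 25, 0, 0], [0, 0, 20, 0, 0], [0, 0, 12, 0, 0], [0, 0, 8, 0, 0], [0, 0, 5, 0, 0], [0, 0, 2, 0, 0], [0, 0, 0, 0, 0]]]'

```text
clock: 17.65
tcp_pos: [0.5485, 0.0644, 0.0777]
tcp_rot: [[0.996, 0.001, 0.086], [-0.086, 0.0, 0.996], [0.001, -1.0, 0.0]]
ft_force: [-0.2, 0.0, -0.8]
opening: 0.0082
```

Call:
arm_command --rows '[[[0, 0, 2, 0, 0], [0, 0, 1, 0, 0], [0, 0, 1, 0, 0], [0, 0, 0, 0, 0]]]'

```text
clock: 18.05
tcp_pos: [0.5482, 0.0643, 0.0733]
tcp_rot: [[0.996, -0.0, 0.086], [-0.086, 0.0, 0.996], [-0.0, -1.0, -0.0]]
ft_force: [-1.3, -0.9, -2.0]
opening: 0.0085
```

Call:
arm_command --rows '[[[0, 0, 1, 0, 0], [0, 0, 1, 0, 0], [0, 0, 0, 0, 0], [0, 0, 0, 0, 0]]]'

```text
clock: 18.45
tcp_pos: [0.5484, 0.0645, 0.0715]
tcp_rot: [[0.996, 0.0, 0.086], [-0.086, 0.0, 0.996], [0.0, -1.0, 0.0]]
ft_force: [-0.2, 0.2, -0.1]
opening: 0.0085
```

Call:
arm_command --rows '[[[0, 0, 1, 0, 0], [0, 0, 0, 0, 0]]]'

```text
clock: 18.65
tcp_pos: [0.5486, 0.0648, 0.0712]
tcp_rot: [[0.996, 0.001, 0.085], [-0.085, 0.001, 0.996], [0.001, -1.0, 0.001]]
ft_force: [-2.0, 0.6, 6.1]
opening: 0.008
```

Call:
arm_command --rows '[[[0.4, 0, 0, 0, 0], [0.4, 0, 0, 0, 0], [0.4, 0, 0, 0, 0], [0.4, 0, 0, 0, 0], [0.4, 0, 0, 0, 0], [0.4, 0, -15, 0, 0], [0.4, 0, -30, 0, 0], [0.4, 0, -45, 0, 0], [0.4, 0, -45, 0, 0], [0.4, 0, -15, 0, 0], [0.4, 0, 0, 40, 0], [0.4, 0, 0, 45, 0], [0.4, 0, 0, 45, 0], [0.4, 0, 0, 40, 0], [0.4, 0, 0, 0, 0]]]'

```text
clock: 20.15
tcp_pos: [0.5612, 0.2432, 0.2191]
tcp_rot: [[0.997, -0.002, 0.073], [-0.073, 0.005, 0.997], [-0.002, -1.0, 0.005]]
ft_force: [-0.6, -0.0, 0.0]
opening: 0.0338
```

```bash
python3 look.py t5 top 215 165 84 84; python3 look.py s5 side 180 185 100 84; python3 - <<'E'
import cv2,numpy as np
a=cv2.resize(cv2.imread("pics/t5.png"),(400,400)); b=cv2.resize(cv2.imread("pics/s5.png"),(400,336))
b=np.vstack([b,np.zeros((64,400,3),np.uint8)]);cv2.imwrite("pics/m3.png",np.hstack([a,b]))
E
```

```text
scale 7.142857142857143
20.15 [0.5612 0.2432 0.2191] [[0.997, -0.002, 0.073], [-0.073, 0.005, 0.997], [-0.002, -1.0, 0.005]] 0.03378442341488816 [-0.6 -0.   0. ] [-0.69  0.59  0.42  1.57 -0.27  1.04 -0.27]
scale 7.142857142857143
20.2 [0.5617 0.2383 0.2193] [[0.997, -0.002, 0.078], [-0.078, 0.001, 0.997], [-0.002, -1.0, 0.001]] 0.03424927817761774 [ 0.2 -0.7 -0.3] [-0.69  0.59  0.42  1.57 -0.27  1.04 -0.27]
```

View pics/m3.png

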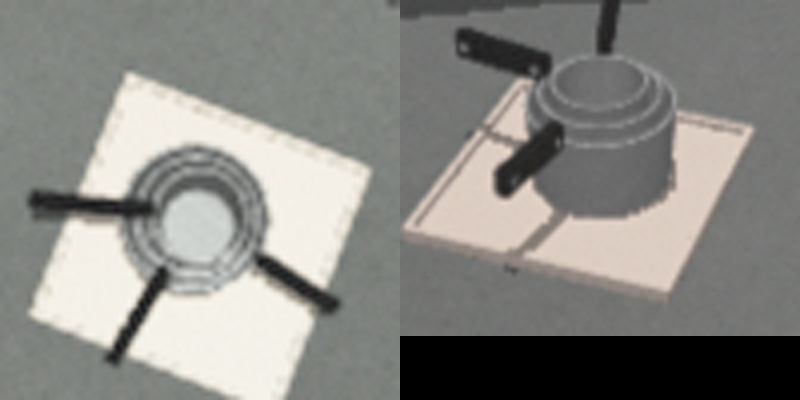

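All three pans look concentric and level. The handle ends are at (38,203), (112,360) and (335,305), well apart, and both contact heights match full seating.

```bash
python3 -c "
from plant import arm;print(arm.finish_job())"
```

```text
the job is handed in; nothing more can be done
None
```

The three pans are nested on the tray and I handed the job in at about 20 s of the 54 s allowed. `finish_job` gives no verdict, so what follows is from my own checks.

- **Moves:** I picked up the medium pan by its handle, turned it 19° and lowered it into the large one. I then picked up the small pan, turned it about 136° and lowered it into the medium.
- **Seating:** Both pans touched down where full seating predicts. The tool was at 62.4 mm for the medium (62.3 predicted) and 71.2 mm for the small (71.1 predicted), with 6–9 N of contact force.
- **Handles:** They point at about −122° (large), 150° (medium) and 85° (small), so the closest pair is about 65° apart. The small pan's angle comes from the tool pose at release.
- **Final pictures:** Top and side views show the pans concentric and level, the large one still near the tray's middle, and the gripper clear. The flasks, bottle and tip box were not in those crops, but no move went near them.
- **Disagreement:** Just before lowering the small pan, the top camera and the tool pose differed by up to 4 mm on its centre. I lowered it at a position between the two, and it went in without catching.

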